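# Fit a taper-shank drill chuck in a board-drilling spindle

## Robot

A 6-joint arm with a two-finger parallel gripper is mounted at the origin on the work surface. World frame = base frame: x ahead of the robot, y to its left, z up, the work surface at z = 0. Lengths are in m, angles in rad, forces in N, time in s.
With the tool pointing down it reaches from about 0.3 to 0.825 m from the base axis. Payload 5.4 kg.
Tool frame: the origin (TCP) lies at the very end of the fingers, on their centre line; the grasp point (between the pads) lies 19 mm behind it; z points along the fingers, x is the direction in which the jaws open and shut, and the axes are right-handed (so a half turn about z gives the same grasp; the last joint's range is limited). The gripper opens to 92 mm and grips with 3 to 60 N. Pads are 20 mm wide; open, the fingers measure 128 mm over their backs; the gripper's body (75 mm by 189 mm) begins 69 mm behind the grasp point.
Start: joints at [1.095, 0.158, 1.597, -0, 1.386, -0.21], TCP at [0.151, 0.555, 0.215] pointing down, gripper open.
Joint ranges: [-2.91, 2.91], [-0.94, 2.29], [0.18, 2.7], [-1.29, 4.43], [0.17, 2.64], [-3, 3]. Speed limits (rad/s): [2.57, 2.57, 3.14, 3.14, 3.14, 3.14].

## Interface

Orientations are given as a rotation vector (axis times angle).
In Python, from workcell import bot gives the robot as it stands. Calls block until the motion is done:
- bot.goto(position, orientation): joint-space move of the TCP to a pose.
- bot.line_to(position, rot=None, max_speed=0.15): straight line of the TCP; rot=None keeps the orientation; max_speed is the mean speed in m/s.
- bot.set_joints(angles): joint-space move.
- bot.set_gripper(opening, newtons=None): opening from 0.0 (shut) to 1.0 (fully open); newtons is the grip in N (None keeps the last); returns when the fingers have stopped.
- bot.hold(seconds).
- bot.inverse_kinematics(position, orientation): joint angles nearest the present ones, or None.
- bot.read_camera(name): name is "scene" or "top"; returns a dict with "pixels" (384x512x3 uint8, blue, green, red), "fx", "fy", "cx", "cy" (pixels), "R" (3x3) and "t" (3): a world point X has camera coordinates R X + t. Camera axes: x right, y down, z forward; pixel columns grow to the right and rows downward; lengths in m; the calibration is good to about 2 mm. A picture is of the moment at which its call begins. There is no depth.
A pose or a line that the arm cannot do raises bot.MotionError and nothing moves.
- bot.job_done(): hands the job in, once; it reports no verdict.
Readings, each from a call of its own:
- bot.current_clock(): time.
- bot.current_joints(): joint angles.
- bot.current_joint_vel(): joint speeds.
- bot.current_effort(): joint torques, N m.
- bot.current_ee_pos(): TCP position.
- bot.current_tool_rot(): TCP orientation.
- bot.current_contact_force(): force on the tool from outside, world axes, zero at the start.
- bot.current_ft_torque(): the same for the moment, N m.
- bot.current_opening(): opening from 0.0 (shut) to 1.0 (fully open).
Only numpy, scipy, OpenCV 4.12 (cv2) and the standard library are available. Lean on these libraries where they do the work, as an engineer would, in place of code of your own. Each camera call takes 0.05 s, during which the arm holds its last target. There are 200 camera calls.

## Task

Fit the black drill chuck into the spindle: take it from the wooden rack, set its tapered shank upright in the brass sleeve of the spindle nose and let go without pushing the sleeve down by hand. Then take the orange knocker and give the chuck's top at least two separate light taps, lifting the knocker clear between them and never hitting hard, until the sleeve has gone fully home and the chuck is locked. Finally stand the knocker upright on the blue mat and leave everything else alone.

Things in the scene. Friction and masses are not known exactly. Their poses are not given: they have to be found in the camera images.
- nose (a point): centre of the steel nose rim of the spindle head, which stands nose up on the blue mat, fixed: dark base 110 mm square, 12 mm thick; grey ribbed motor body 83 mm across up to 60 mm; steel nose 58 mm across, its rim 80 mm above the mat. z points up along the spindle. The brass taper sleeve stands in the nose.
- sleeve (a joint): how far the brass sleeve has been driven down into the nose, m: 0 = its top 8 mm above the nose rim; 0.007 = fully home on a hard stop, top 1 mm above the rim. Starts at 0 to 0.002. Slides stiffly (20 N friction, of which its own and the chuck's weight give 3 to 5 N, plus 0.8 N per mm/s) and stays where left. Two jaws under the bore lock the shank's knob as it goes home.
- chuck_mid (a point): middle of the drill chuck, on its axis, 25 mm above the underside of its collar and 25 mm below its flat top (22 mm across); z up. Black ribbed body 36 mm across, from 8 to 36 mm above the collar's underside. 0.2 to 0.33 kg. Starts upright in a hole of the rack, collar on the rack's top.
- knocker_mid (a point): middle of the soft-faced knocker, on its axis, 50 mm above its flat striking face; z up. White and orange round head 40 mm across, 28 mm high, face underneath; above it a black round handle 26 mm across, 64 mm long (92 mm in all). 0.22 to 0.37 kg. Starts standing on the blue mat, face down.
- rack: wooden tool rack 160 x 64 x 50 mm, fixed; origin at the centre of its underside, x along its length. Two holes 27 mm across in its top at x = -40 and +40 mm hold the chuck and the live centre, either way round.
- centre: live centre, a bystander with a like shank, in the rack's other hole: red collar 33 mm across and 16 mm high, steel point above, 40 mm in all; origin on its axis at the rack's top.
- mat_mid (a point): centre of the top of the blue mat, 400 mm along x and 560 mm along y, 2 mm thick, fixed.
- board: blue circuit board with fan, 100 x 170 mm and 20 mm high, fixed on the mat; origin under its centre.
- tin_a: flux tin with orange lid, 53 mm across, 24 mm high, origin under its centre; leave alone.
- tin_b: flux tin with green lid, 53 mm across, 24 mm high, origin under its centre; leave alone.
- powerbank: grey aluminium power bank 66 x 145 x 16 mm, origin under its centre; leave alone.
- driver: red screwdriver lying on the table; leave alone.
- meter: yellow multimeter lying on its back, 85 x 170 x 36 mm, origin under its centre; leave alone.
- sleeve_top (a point): centre of the brass sleeve's top face, on the spindle axis; it goes down with the sleeve. Sleeve 39 mm across; its round bore tapers from 22 mm at the mouth (with a 1.5 mm lead-in) to 14 mm, 30 mm below.
- shank_tip (a point): lower end of the chuck's shank, on its axis, 42 mm below the collar's underside. Polished cone 22 mm across at the collar, 14 mm 30 mm lower, then a 6 mm neck and an 11 mm knob. Snug in the taper, the collar's underside lies within 0.5 mm of the sleeve's top; fully home the chuck's middle is about 26 mm above the nose rim.
There are look-alikes about, which are no part of the job. What is shaped like the part that bears chuck_mid but green or purple is not meant.

How it is judged:
On the way, in this order (a step that is already met when the one before it is completed fails the run):
1. the chuck stands in the sleeve's taper, upright and let go, the sleeve not yet driven down (horizontal distance between chuck_mid and nose below 0.005 m and z of chuck_mid in the frame of nose below 0.038 m and angle between chuck_mid's own z axis and vertical below 0.1 rad and value of joint sleeve below 0.004 m and contact force between the fingers and chuck below 0.1 N), for 0.2 s.
2. the knocker strikes the chuck (contact force between knocker and chuck above 4 N).
3. the knocker is lifted clear of the chuck by 5 mm (z of knocker_mid in the frame of chuck_mid above 0.08 m).
4. the knocker strikes the chuck again (contact force between knocker and chuck above 4 N).
At the end, for the whole second after the job is handed in: the sleeve is home (driven more than 6.2 mm of its 7 mm), the chuck sits in it upright (within 4 degrees), centred within 3 mm, its middle less than 28.5 mm above the nose rim, at rest; the knocker stands upright at rest on the blue mat; nothing is held (value of joint sleeve above 0.0062 m and horizontal distance between chuck_mid and nose below 0.003 m and z of chuck_mid in the frame of nose below 0.0285 m and angle between chuck_mid's own z axis and vertical below 0.07 rad and linear speed of each of chuck, knocker below 0.02 m/s and angle between knocker_mid's own z axis and vertical below 0.1 rad and z of knocker_mid in the frame of mat_mid between 0.046 and 0.054 m and x of knocker_mid in the frame of mat_mid between -0.2 and 0.2 m and y of knocker_mid in the frame of mat_mid between -0.28 and 0.28 m); the robot touches nothing.
It fails at once if the knocker hits or presses the chuck with more than 40 N (contact force between knocker and chuck above 40 N).
It fails at once if the sleeve is pushed down by hand (driven beyond 4 mm while the fingers touch the chuck) (value of joint sleeve above 0.004 m and contact force between the fingers and chuck above 0.5 N).
It fails at once if the live centre, a tin, the power bank, the screwdriver or the multimeter is shifted by more than 20 mm (distance of any of centre, tin_a, tin_b, powerbank, driver, meter from where it was at the start of the episode above 0.02 m).
It also fails if it takes over 72 s, if anything falls off the work surface, if the arm or the gripper's body presses on something with over 40 N, if the wrist force passes 120 N, or if a joint passes its speed limit or range.

## Working session

There is one attempt and no reset: what is moved stays moved. The work goes in short steps, each a Python script; the robot and the scene stay as the last script left them, time stands still between calls to the robot, and variables do not carry over. Pictures are saved under pics/ and viewed, on a budget of 10 in all, crops included, one or two more only if the job needs it, and the job is handed in when it is done.

```bash
mkdir -p pics; ls; python3 - <<'E'
from workcell import bot
import cv2,numpy as np
for n in("scene","top"):
    c=bot.read_camera(n);cv2.imwrite(f"pics/{n}0.png",c["pixels"])
    np.savez(n+"0.npz",**c)
    print(n,c["fx"],c["fy"],c["cx"],c["cy"],c["R"],c["t"])
print(bot.current_tool_rot(),bot.current_clock(),bot.current_opening())
E
```

```text
pics
scene 409.1067482890141 409.1067482890141 262.402246138442 188.72321734134243 [[ 0.71279561  0.70109432 -0.0197273 ]
 [ 0.39143674 -0.42099379 -0.81825516]
 [-0.58197912  0.5755267  -0.5745166 ]] [-0.36883513 -0.10704536  1.37203693]
top 361.06328325810614 361.06328325810614 256.69172946202815 188.6506609701264 [[-0.0272691  -0.99946231 -0.01820689]
 [-0.98404427  0.03004308 -0.175369  ]
 [ 0.1758217   0.01313423 -0.98433441]] [0.05967167 0.51020817 0.91998907]
[ 2.49564640e+00  1.90710977e+00 -2.33047010e-03] 0.1 1.0028369605107674
```

View pics/top0.png

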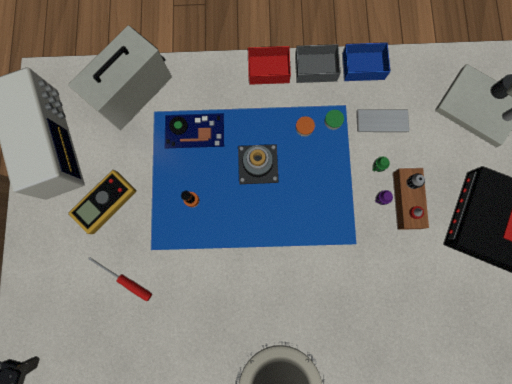

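View pics/scene0.png

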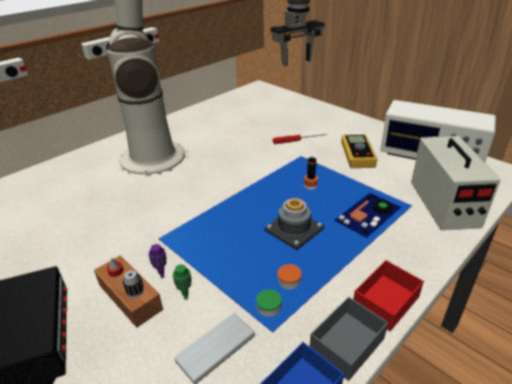

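Top view: chuck in the rack at (417,181), live centre at (417,212), spindle at (258,158), knocker at (190,199). The scene view agrees: chuck (132,282), spindle (295,215), knocker (311,172). Next I'll zoom in on these to get positions.

```bash
cat > h.py <<'E'
import numpy as np,cv2
def load(n): return dict(np.load(n+".npz"))
def ray(c,p,z):
    d=c["R"].T@np.array([(p[0]-c["cx"])/c["fx"],(p[1]-c["cy"])/c["fy"],1.]); o=-c["R"].T@c["t"]
    return o+d*(z-o[2])/d[2]
def proj(c,X):
    q=c["R"]@np.asarray(X,float)+c["t"]; return np.array([c["fx"]*q[0]/q[2]+c["cx"],c["fy"]*q[1]/q[2]+c["cy"]])
def tri(c1,p1,c2,p2):
    P=[c["K"] if "K" in c else np.array([[c["fx"],0,c["cx"]],[0,c["fy"],c["cy"]],[0,0,1.]])@np.c_[c["R"],c["t"]] for c in(c1,c2)]
    X=cv2.triangulatePoints(P[0],P[1],np.array(p1,float),np.array(p2,float)).ravel(); return X[:3]/X[3]
def crop(c,u,v,w,s,W=None):
    im=cv2.resize(c["pixels"][v-w:v+w,u-w:u+w],None,fx=s,fy=s,interpolation=cv2.INTER_CUBIC)
    for k in range(0,2*w,10):
        cv2.putText(im,str(u-w+k),(k*s,8),0,.3,(0,255,255),1);cv2.putText(im,str(v-w+k),(0,k*s+4),0,.3,(0,255,255),1)
        cv2.line(im,(k*s,10),(k*s,14),(0,255,255),1);cv2.line(im,(18,k*s),(24,k*s),(0,255,255),1)
    return im
E
python3 - <<'E'
from h import *
t,s=load("top0"),load("scene0")
a=np.hstack([crop(t,*p,25,5) for p in((417,190),(258,160),(190,199))])
b=np.hstack([crop(s,*p,25,5) for p in((128,282),(295,215),(311,172))])
cv2.imwrite("pics/z.png",np.vstack([a,b]))
for nm,pt,z in(("chuck",(417,180),.1),("nose",(258,158),.082),("knock",(188,196),.094),("centre",(417,211),.06)):
    X=ray(t,pt,z);print(nm,X,proj(s,X))
E
```

```text
chuck [ 0.51178056 -0.35891789  0.1       ] [132.2996113  270.81041155]
nose [0.58639104 0.03879278 0.082     ] [292.78947029 204.60833347]
knock [0.48946187 0.21907394 0.094     ] [308.91082418 158.86870321]
centre [ 0.43786484 -0.36783806  0.06      ] [114.07810983 268.62162436]
```

View pics/z.png

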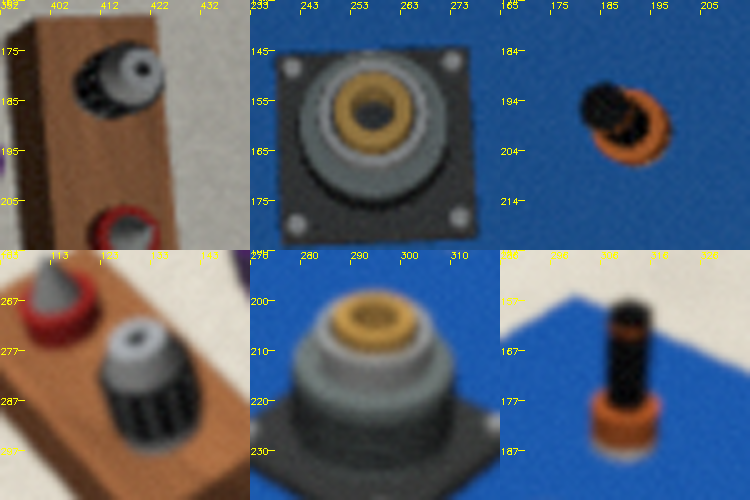

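Zoomed pixel readings. Chuck top: top view (419,179), scene (130,273.6). Sleeve top: top view (257.2,157), scene (294.6,203.2). Knocker top: top view (185.6,194.8), scene (311.6,159.8). I'll triangulate these.

```bash
python3 - <<'E'
from h import *
from workcell import bot
t,s=load("top0"),load("scene0")
for nm,a,b,z in(("chuck",(419,178.7),(130,273.6),.1),("sleeve",(257.2,157),(294.6,203.2),.09),("knock",(185.6,194.8),(311.6,159.8),.094)):
    print(nm,tri(t,a,s,b),ray(t,a,z),ray(s,b,z))
# rim of brass/knocker base masks
for n,c in(("top",t),("scene",s)):
    h=cv2.cvtColor(c["pixels"],cv2.COLOR_BGR2HSV)
    for nm,lo,hi in(("orange",(5,150,90),(14,255,255)),("brass",(14,90,80),(24,255,255)),("red",(174,120,80),(180,255,255))):
        k,l,st,ce=cv2.connectedComponentsWithStats(cv2.inRange(h,lo,hi))
        print(n,nm,[(st[i][:5].tolist(),ce[i].round(1).tolist()) for i in range(1,k) if 40<st[i][4]<700])
E
```

```text
chuck [ 0.5147075  -0.36528703  0.09909159] [ 0.51494937 -0.36424921  0.1       ] [ 0.51508873 -0.36600521  0.1       ]
sleeve [0.5887974  0.04149573 0.08589331] [0.58698843 0.0407319  0.09      ] [0.59265544 0.03802422 0.09      ]
knock [0.49357717 0.2262704  0.08939554] [0.49273285 0.22520847 0.094     ] [0.4982579  0.22023675 0.094     ]
top orange [([297, 117, 17, 17, 238], [305.0, 125.1]), ([185, 193, 13, 14, 70], [192.8, 200.5])]
top brass [([250, 150, 16, 16, 169], [257.2, 157.3]), ([0, 154, 8, 22, 83], [2.7, 167.2])]
top red []
scene orange [([305, 177, 12, 9, 84], [310.3, 181.3]), ([352, 209, 14, 12, 86], [357.9, 215.0]), ([279, 265, 22, 18, 313], [289.2, 273.7])]
scene brass [([160, 24, 11, 14, 51], [164.9, 30.4]), ([185, 25, 9, 17, 56], [189.8, 34.2]), ([199, 26, 11, 12, 48], [204.8, 31.6]), ([154, 41, 12, 7, 42], [160.5, 44.3]), ([53, 45, 10, 15, 48], [58.5, 52.6]), ([215, 45, 13, 17, 57], [221.6, 52.5]), ([190, 52, 13, 18, 65], [197.2, 60.7]), ([87, 58, 15, 9, 53], [94.0, 61.9]), ([71, 60, 17, 12, 68], [78.2, 67.4]), ([160, 60, 22, 19, 100], [170.5, 69.8]), ([34, 63, 8, 21, 75], [37.5, 72.3]), ([46, 66, 12, 12, 69], [52.3, 71.8]), ([86, 72, 13, 12, 54], [93.4, 77.1]), ([97, 76, 17, 24, 110], [105.5, 87.2]), ([0, 80, 15, 10, 59], [8.1, 84.2]), ([44, 81, 19, 13, 73], [54.0, 87.7]), ([58, 87, 18, 25, 121], [68.1, 99.6]), ([6, 93, 15, 14, 62], [12.4, 99.6]), ([76, 92, 20, 14, 77], [86.1, 98.8]), ([20, 99, 27, 24, 154], [31.1, 112.3]), ([48, 104, 9, 11, 46], [51.8, 108.5]), ([4, 118, 20, 11, 72], [11.6, 122.5]), ([342, 135, 35, 33, 483], [358.1, 155.5]), ([287, 199, 16, 12, 155], [294.5, 204.4]), ([493, 215, 19, 36, 273], [503.8, 233.4])]
scene red []
```

```bash
cat >> h.py <<'E'
def down(deg): a=np.radians(deg)/2; return np.pi*np.array([np.cos(a),np.sin(a),0])
def snap(bot,tag):
    r=[]
    for n in("top","scene"):
        c=bot.read_camera(n); np.savez(n+tag+".npz",**c); r.append(c)
    return r
E
python3 - <<'E'
from h import *
from workcell import bot
C=np.array([.515,-.365])
bot.set_gripper(.75,20)
bot.goto([*C,.19],down(90)); print(bot.current_clock(),bot.current_ee_pos(),bot.current_joints())
bot.line_to([*C,.11])
t,s=snap(bot,"1")
cv2.imwrite("pics/a1.png",np.hstack([crop(t,415,185,35,5),crop(s,130,265,40,5)[:350]]))
print(bot.current_clock(),bot.current_contact_force())
E
```

```text
4.0667 [ 0.51541773 -0.36436823  0.19004098] [-8.06564148e-01  3.19379844e-01  1.45578559e+00  1.60548035e-04
  1.36641060e+00 -2.37838234e+00]
4.85 [0.78720139 0.4121067  0.26102641]
```

View pics/a1.png

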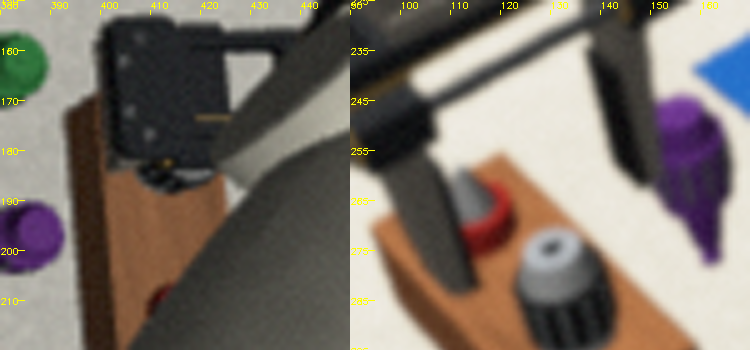

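The fingertips straddle the chuck: tips at (111,282) and (147,261), chuck top at (130,271). The neighbours are clear. I'll grasp and lift.

```bash
python3 - <<'E'
from h import *
from workcell import bot
C=np.array([.515,-.365])
bot.line_to([*C,.057],max_speed=.1)
bot.set_gripper(.2,25)
print("open",bot.current_opening(),bot.current_contact_force())
bot.line_to([*C,.165],max_speed=.12); print(bot.current_contact_force())
bot.line_to([*C,.20])
bot.goto([.588,.040,.20],down(90))
bot.line_to([.588,.040,.15]); bot.hold(.2)
t,s=snap(bot,"2")
cv2.imwrite("pics/a2.png",np.hstack([crop(t,257,160,35,5),crop(s,295,195,40,5)[:350]]))
print(bot.current_clock(),bot.current_opening(),bot.current_ee_pos(),bot.current_contact_force())
E
```

```text
open 0.3854169245020988 [ 0.14474383 -1.85438551  0.21948062]
[ 0.33034006 -0.47154495 -3.80134015]
9.875 0.3891192509075928 [0.58865877 0.03991005 0.15109177] [ 0.76269239  0.2168611  -3.00223176]
```

View pics/a2.png

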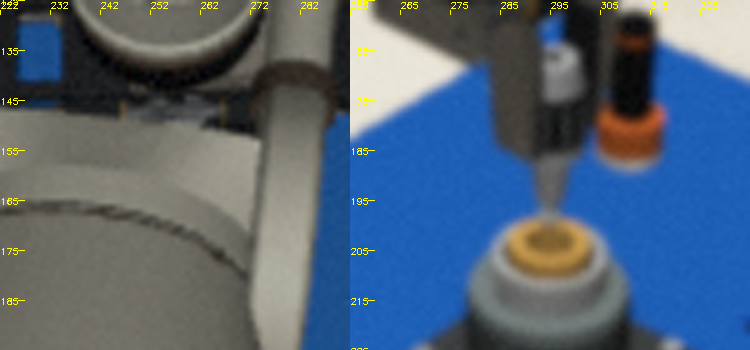

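```bash
python3 - <<'E'
from h import *
from workcell import bot
s=load("scene2"); p=bot.current_ee_pos(); print(p)
for z in (.194,.144,.102,.090,.088): print(z,proj(s,[p[0],p[1],z]))
J=np.array([(proj(s,[p[0]+.01,p[1],.09])-proj(s,[p[0],p[1],.09])),(proj(s,[p[0],p[1]+.01,.09])-proj(s,[p[0],p[1],.09]))]);print(J)
g=s["pixels"]; h=cv2.cvtColor(g,cv2.COLOR_BGR2HSV)
m=cv2.inRange(h,(14,70,60),(26,255,255)); m[:,:270]=0;m[:,320:]=0;m[:190]=0;m[225:]=0
pts=np.argwhere(m)[:,::-1]; hull=cv2.convexHull(pts.astype(np.float32)); print(cv2.fitEllipse(hull))
for v in range(176,200,2):
    print(v,g[v,286:304].mean(1).astype(int).tolist())
E
```

```text
[0.58865877 0.03991005 0.15109177]
0.194 [294.97202542 166.04273142]
0.144 [294.42332832 183.97549746]
0.102 [293.98693569 198.23787815]
0.09 [293.8661175  202.18651276]
0.088 [293.84614279 202.83933507]
[[ 3.11511751  1.68837046]
 [ 2.66987274 -1.78823274]]
((294.43670654296875, 204.53819274902344), (11.93418025970459, 16.717464447021484), 90.5818862915039)
176 [62, 61, 62, 62, 59, 52, 41, 38, 38, 41, 37, 38, 40, 26, 24, 30, 30, 31]
178 [61, 66, 61, 65, 56, 51, 41, 38, 35, 27, 24, 35, 38, 28, 25, 30, 32, 40]
180 [61, 63, 62, 64, 59, 51, 34, 34, 35, 26, 18, 39, 36, 28, 26, 37, 46, 58]
182 [63, 63, 66, 62, 58, 49, 37, 36, 36, 22, 24, 30, 38, 27, 31, 46, 61, 81]
184 [73, 69, 68, 69, 63, 50, 41, 37, 37, 32, 34, 40, 44, 46, 55, 71, 86, 99]
186 [95, 92, 88, 79, 71, 64, 60, 74, 84, 85, 87, 87, 86, 88, 90, 91, 99, 109]
188 [102, 104, 101, 100, 94, 92, 89, 99, 100, 100, 101, 93, 94, 96, 98, 100, 101, 102]
190 [100, 103, 105, 102, 99, 97, 90, 94, 97, 96, 91, 88, 91, 97, 99, 99, 100, 103]
192 [103, 103, 103, 101, 103, 100, 95, 91, 100, 100, 90, 88, 94, 96, 101, 104, 100, 103]
194 [103, 101, 101, 100, 102, 102, 99, 97, 96, 97, 90, 93, 94, 101, 102, 103, 101, 101]
196 [101, 104, 103, 103, 101, 107, 108, 113, 108, 103, 99, 101, 102, 102, 102, 102, 102, 101]
198 [103, 110, 112, 122, 127, 128, 132, 134, 132, 128, 125, 123, 124, 122, 118, 111, 107, 104]
```

```bash
python3 - <<'E'
from h import *
from workcell import bot
p=np.array([.5885,.040]); 
bot.line_to([*p,.118],max_speed=.06); bot.hold(.2); f0=np.array(bot.current_contact_force()); print(f0)
z=.118
while z>.0945:
    z-=.001; bot.line_to([*p,z],max_speed=.02)
    f=np.array(bot.current_contact_force())-f0; print(round(z,4),round(bot.current_ee_pos()[2],4),f.round(1))
    if np.linalg.norm(f)>4: break
print(bot.current_clock())
E
```

```text
[ 0.59927552  1.14750674 -2.48414887]
0.117 0.117 [-0.9 -0.8 -1. ]
0.116 0.1159 [-0.9 -0.5 -0.3]
0.115 0.1149 [ 0.4 -1.5  0. ]
0.114 0.1139 [-0.3 -1.9 -0.5]
0.113 0.1129 [-1.2 -1.2  0.4]
0.112 0.1119 [-1.2 -1.8 -1.2]
0.111 0.1109 [-1.1 -1.9 -0.9]
0.11 0.1099 [-0.4 -0.3  0.2]
0.109 0.1089 [-0.6 -1.3 -1.3]
0.108 0.1079 [-0.8 -1.5 -0.1]
0.107 0.1069 [-0.6 -1.9 -0.9]
0.106 0.1059 [ 0.3 -0.5 -1. ]
0.105 0.105 [-1.6 -1.2  0.2]
0.104 0.104 [ 0.3 -2.1 -0.5]
0.103 0.103 [ 0.4 -0.2 -0.7]
0.102 0.1021 [ 0.5 -0.5  0.2]
0.101 0.1011 [ 1.9  0.4 -0.6]
0.1 0.1001 [ 2.5  0.3 -0.5]
0.099 0.0992 [ 3.9 -0.1 -0. ]
0.098 0.0982 [4.6 1.6 0.4]
15.7583
```

```bash
python3 - <<'E'
from h import *
from workcell import bot
p=np.array([.5885,.040]); z=.098; f0=np.array([.2,0.,-3.])
for i in range(14):
    f=np.array(bot.current_contact_force())-f0; print(p.round(4),round(z,4),f.round(1))
    if f[2]>3: break
    if np.hypot(*f[:2])>2: p=p+np.clip(.0002*f[:2],-.0008,.0008)
    elif z>.0945: z-=.0007
    else: break
    bot.line_to([*p,z],max_speed=.02); bot.hold(.05)
print(bot.current_clock(),bot.current_ee_pos())
E
```

```text
[0.5885 0.04  ] 0.098 [5.  2.7 0.9]
[0.5893 0.0405] 0.098 [3.4 0.5 0.6]
[0.59   0.0406] 0.098 [ 1.5 -1.7  0.9]
[0.5903 0.0403] 0.098 [-1.3 -0.6 -0.1]
[0.5903 0.0403] 0.0973 [-4.  -0.8  2.6]
[0.5895 0.0401] 0.0973 [-1.4  0.9  1.2]
[0.5895 0.0401] 0.0966 [-1.7  1.5  5.5]
17.5583 [0.58969383 0.04027814 0.0970221 ]
```

```bash
python3 - <<'E'
from h import *
from workcell import bot
bot.set_gripper(.7,10); bot.hold(.3)
x,y,_=bot.current_ee_pos()
bot.line_to([x,y,.17],max_speed=.15)
K=np.array([.494,.225])
bot.goto([*K,.17],down(90))
t,s=snap(bot,"3")
cv2.imwrite("pics/a3.png",np.hstack([crop(t,240,175,35,5),crop(s,298,190,40,5)[:350]]))
print(bot.current_clock(),bot.current_ee_pos(),bot.current_joints())
E
```

```text
20.0333 [0.49488121 0.22370547 0.16978209] [ 2.02189896e-01  1.14532785e-01  1.73625998e+00 -4.23871845e-04
  1.29089315e+00 -1.36655521e+00]
```

View pics/a3.png

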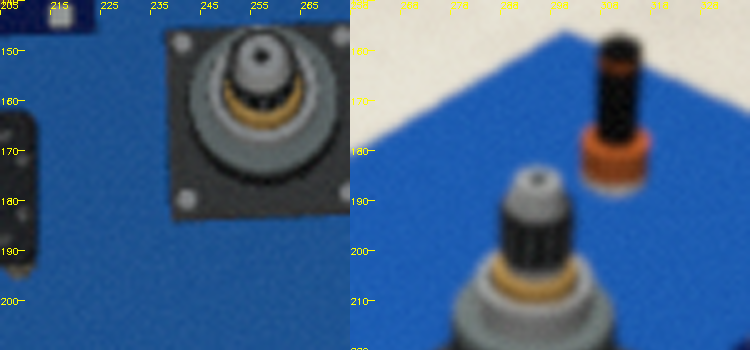

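The chuck stands upright in the sleeve, with its top at about (295,185) in the scene view. Next: grasp the knocker by its handle and bring it over the chuck.

```bash
python3 - <<'E'
from h import *
from workcell import bot
K=np.array([.494,.2245])
bot.line_to([*K,.050],max_speed=.12)
bot.set_gripper(.1,50)
print("open*92",bot.current_opening()*92,bot.current_contact_force())
bot.line_to([*K,.19],max_speed=.15)
bot.goto([.5897,.0402,.19],down(90)); bot.hold(.2)
s=bot.read_camera("scene"); np.savez("scene4.npz",**s)
cv2.imwrite("pics/a4.png",crop(s,298,180,45,6))
print(bot.current_clock(),bot.current_ee_pos(),bot.current_contact_force(),bot.current_opening()*92)
E
```

```text
open*92 25.238793833078137 [-0.10301788  1.23609588 -1.11530099]
24.0333 [0.58932648 0.04161558 0.19004671] [ 0.57840579  0.11880957 -3.39195864] 25.25368413007234
```

View pics/a4.png

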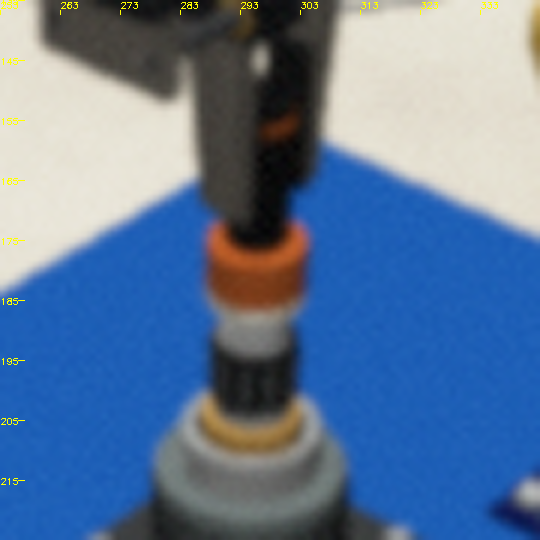

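The knocker is centred over the chuck, its face a few mm above the top. I'll press in small force-watched steps.

```bash
cat >> h.py <<'E'
def tap(bot,p,z,zmin,fmax=26):
    """lower in 0.3 mm steps to zmin or until fmax; returns log"""
    f0=bot.current_contact_force()[2]; L=[]
    while z>zmin:
        z-=.0003; bot.line_to([*p,z],max_speed=.006)
        f=bot.current_contact_force()[2]-f0; L.append((round(z*1e3,1),round(bot.current_ee_pos()[2]*1e3,1),round(f,1)))
        if f>fmax: break
    return L
E
python3 - <<'E'
from h import *
from workcell import bot
p=(.5897,.0402)
L=tap(bot,p,.190,.1835)
print(L)
x=bot.current_ee_pos()
bot.line_to([*p,x[2]+.018],max_speed=.08)
print(bot.current_clock(),bot.current_opening()*92,bot.current_contact_force())
E
```

```text
[(189.7, np.float64(189.8), np.float64(0.2)), (189.4, np.float64(189.3), np.float64(0.6)), (189.1, np.float64(189.1), np.float64(0.4)), (188.8, np.float64(188.8), np.float64(0.8)), (188.5, np.float64(188.5), np.float64(-0.3)), (188.2, np.float64(188.2), np.float64(-0.5)), (187.9, np.float64(187.9), np.float64(0.1)), (187.6, np.float64(187.6), np.float64(1.0)), (187.3, np.float64(187.6), np.float64(2.6)), (187.0, np.float64(187.5), np.float64(5.5)), (186.7, np.float64(187.4), np.float64(8.3)), (186.4, np.float64(187.2), np.float64(9.3)), (186.1, np.float64(187.2), np.float64(9.7)), (185.8, np.float64(187.2), np.float64(10.5)), (185.5, np.float64(187.1), np.float64(11.9)), (185.2, np.float64(187.1), np.float64(14.2)), (184.9, np.float64(187.1), np.float64(14.5)), (184.6, np.float64(187.0), np.float64(15.9)), (184.3, np.float64(186.9), np.float64(15.3)), (184.0, np.float64(186.6), np.float64(16.1)), (183.7, np.float64(186.4), np.float64(14.9)), (183.4, np.float64(186.1), np.float64(16.0))]
29.9417 25.16486932645326 [ 0.17508606 -0.00823225 -3.97367417]
```

```bash
python3 - <<'E'
from h import *
from workcell import bot
p=(.5897,.0402)
bot.line_to([*p,.1885],max_speed=.06); bot.hold(.15)
L=tap(bot,p,.1885,.174,fmax=25)
print([tuple(map(float,l)) for l in L[::2]+L[-2:]])
x=bot.current_ee_pos()
bot.line_to([*p,x[2]+.018],max_speed=.08)
print(bot.current_clock(),bot.current_opening()*92)
E
```

```text
[(188.2, 188.2, 0.2), (187.6, 187.6, -0.6), (187.0, 187.0, -0.9), (186.4, 186.4, -0.5), (185.8, 185.9, 0.5), (185.2, 185.9, 7.1), (184.6, 185.9, 9.4), (184.0, 185.9, 12.0), (183.4, 185.8, 15.8), (182.8, 185.5, 16.3), (182.2, 185.0, 15.4), (181.6, 184.4, 15.8), (181.0, 183.8, 16.2), (180.4, 183.2, 15.4), (179.8, 182.6, 15.4), (179.2, 182.0, 15.1), (178.6, 181.4, 15.0), (178.0, 180.9, 16.2), (177.4, 180.9, 18.6), (176.8, 180.8, 21.9), (176.2, 180.8, 23.5), (176.2, 180.8, 23.5), (175.9, 180.8, 25.9)]
41.4333 25.303034405271653
```

The tool stopped dead at 180.8 mm after about 6.7 mm of travel, which is the hard stop. Its face sits at z≈0.133, matching the expected home height. I'll put the knocker back now.

```bash
python3 - <<'E'
from h import *
from workcell import bot
K=(.494,.2245)
bot.line_to([.5897,.0402,.215],max_speed=.12)
bot.goto([*K,.19],down(90))
bot.line_to([*K,.056],max_speed=.1); bot.hold(.2); f0=bot.current_contact_force()[2]; z=.056
while z>.047:
    z-=.0005; bot.line_to([*K,z],max_speed=.015); f=bot.current_contact_force()[2]-f0
    if f>3: break
print(z,bot.current_ee_pos(),f)
bot.set_gripper(.7,10); bot.hold(.2)
bot.line_to([*K,.17],max_speed=.15)
bot.goto([.40,.35,.25],down(90)); bot.hold(.3)
t,s=snap(bot,"5")
cv2.imwrite("pics/a5.png",np.hstack([crop(t,225,180,45,4),crop(s,303,190,45,4)]))
print(bot.current_clock(),proj(s,[.5897,.0402,.133]),proj(t,[.5897,.0402,.133]))
E
```

```text
0.049499999999999995 [0.49424943 0.22456442 0.05003037] 4.369436494014184
50.5083 [294.71779251 187.89835048] [257.0923626  151.38395474]
```

View pics/a5.png

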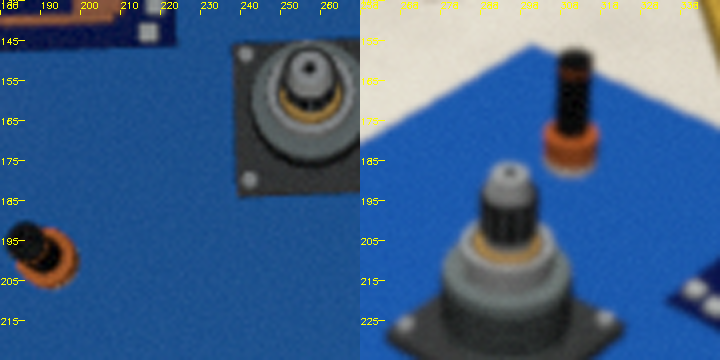

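The chuck is upright with its top at about (295,187.5) in the scene view; the home position predicts (294.7,187.9). The sleeve is nearly flush with the rim, and the knocker stands upright on the mat at (311,172). I'm handing in.

```bash
python3 -c "
from workcell import bot
bot.job_done(); print(bot.current_clock())"
```

```text
the job is handed in; nothing more can be done
the job is handed in; nothing more can be done
```

I fitted the chuck and handed the job in at about 51 s of the 72 s allowed. No verdict was reported.

- **Seating:** I took the chuck from the rack, set it in the sleeve with at most about 6 N downward, and let go. Sideways forces of up to about 6 N showed it was roughly 1 mm off along x, so I corrected that before the final lowering. A picture then showed it upright.
- **Taps:** I gave it two slow taps with the knocker, lifting it 18 mm between them. The first peaked at about 16 N and the second at about 26 N, both under the 40 N limit. Tapping stopped when the tool came to rest against the hard stop after about 6.7 mm of travel. The knocker's face was then at z ≈ 0.133 m, the expected height with the sleeve home.
- **Last checks:** In the final picture the chuck's top lay within about 0.6 pixel of the predicted home position. The sleeve was nearly flush with the rim, the knocker stood upright on the mat, and the gripper was open and clear.
- **Not checked:** I did not test the jaw lock with a pull, and I did not re-measure the bystanders at the end. Camera positions were 1 to 4 mm off, but nothing else disagreed.

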